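# Disarm the showcase, dial its lock open and present the shackle

## Task

First turn the alarm console's selector knob to its three-stud service stop. Then turn the combination dial on the specimen showcase's lock to its index mark, feeling the clicks until the bolt drops into the deep notch, and only then pull the U-shackle straight up out of the lock. Finish while holding the shackle upright and still in the gripper, well clear above the middle of the white-topped inspection board (its feet a hand's breadth above the board); do not set it down or let go, and leave the tools and specimens lying about alone.

Things in the scene. Friction and masses are not known exactly. Their poses are not given: they have to be found in the camera images.
- case: Fixed specimen showcase, clear cover. Grey lock rail (60 x 180 x 45 mm high, long along y) on its robot side, the 260 x 260 x 72 mm high showcase behind (+x). Origin on the table under the rail's middle, z up. Dial at y = -55 mm, shackle at y = +50 mm. A steel hasp strap (22 mm wide, top at 54.5 mm) runs from the showcase along x through the shackle's U.
- dial (a joint): Angle of the black combination dial, rad, counter-clockwise from above. At 0 its white-lined pointer end points to the case's -x, at the black index rib on the rail's front, and the bolt drops in the deep notch. Starts at 0.45 to 1.45. Shallow clicks every 0.31 rad (0.79, 0.49 ..; under 0.15 N m to pass). After the drop it has 0.07 rad of play each way, then hard stops: stop turning.
- dial_grip (a point): Point on the dial's upright axis, 80 mm above the table, for the middle of the pads. Bar grip 44 mm long, 12 mm thick, from 58 to 88 mm above the table, on a disc of 26 mm radius. The point turns with the dial: x along the bar (pointer end at -x), y across its 12 mm thickness, along which to close the fingers.
- bolt (a joint): Travel of the spring bolt in the lock, m: 0 to 0.0025 while the shackle is locked, about 0.008 once dropped into the deep notch (shackle free). A 5 mm steel pin on the rail's top between dial and shackle shows it: towards the shackle when locked, 8 mm nearer the dial when free.
- shackle: Loose steel U, 9 mm round bar, two legs 48 mm apart along its y, 90.5 mm high, 57 mm wide, 0.11 to 0.22 kg. Origin midway between the feet, z up to the crossbar, whose axis is 86 mm above the feet. The feet stand 39 mm deep in the rail, 6 mm above the table, with 1 mm side play; lift straight up over 50 mm to clear. A lug on one foot is held by the bolt while locked.
- shackle_bar (a point): Middle of the shackle's crossbar, on the bar's axis (92 mm above the table when seated); axes as the shackle. Straight part 32 mm long along y. Pinch the 9 mm bar from above, fingers closing along x; with the pads' middle at the bar the fingertips clear the hasp strap by 18 mm.
- console: White alarm console, fixed box 120 x 120 x 50 mm high; origin on the table under its centre, z up; grey selector knob at the centre of its top. Around the knob, on the console's -x side, three groups of small black studs: one, two and three studs.
- selector (a joint): Angle of the selector knob, rad, counter-clockwise from above. Detented stops: -0.7 (one stud), 0 (two studs, pointer to the console's -x), +0.7 (three studs: service). Starts at one of the first two. End stops at -0.85 and 0.85; 0.08 N m to pass a detent.
- selector_grip (a point): Point on the selector's upright axis, 85 mm above the table, for the middle of the pads. Bar grip 44 mm long, 12 mm thick, from 63 to 93 mm above the table, on a disc of 26 mm radius. The point turns with the knob: x along the bar (white-lined pointer end at -x), y across its thickness.
- board: Inspection board, fixed: wooden, white laminate top, 150 x 150 x 15 mm high; origin on the table under its centre. Console and board stand left and right of the showcase, either way round.
- tray: Bystander, to be left alone: small open white card specimen tray, 60 x 80 x 22 mm; origin under its centre.
- brush: Bystander, to be left alone: wooden dusting brush, 150 mm long, lying flat; origin under its centre.
- loupe: Bystander, to be left alone: black hand loupe, 42 mm across, 36 mm high, standing; origin under its centre.
- dish: Bystander, to be left alone: flat closed glass dish, 90 mm across, 16 mm high; origin under its centre.
- jar: Bystander, to be left alone: specimen jar with a metal cap, 60 mm across, 75 mm high; origin under its centre.
Things that resemble listed ones, but are neither listed nor needed, are in the scene too. Leave any green look-alike of the shackle alone.

How it is judged:
By the outcome, as a careful person would: the job done as asked, in the order asked, and still so for the second after the job is handed in, while the arm keeps its last pose, push and grip.
It also fails if it takes over 61 s, if anything falls off the work surface, if the arm or the gripper's body presses on something with over 40 N, if the wrist force passes 120 N, or if a joint passes its speed limit or range.

## Robot

A 6-joint arm with a two-finger parallel gripper is mounted at the origin on the work surface. World frame = base frame: x ahead of the robot, y to its left, z up, the work surface at z = 0. Lengths are in m, angles in rad, forces in N, time in s.
With the tool pointing down it reaches from about 0.225 to 0.875 m from the base axis. Payload 3.4 kg.
Tool frame: the origin (TCP) lies on the centre line of the jaws, within the pads' length; the fingertips stand 14 mm ahead of it and the grasp point (between the pads) lies 5 mm behind it; z points along the fingers, y is the line along which they close (so a half turn about z gives the same grasp; the last joint's range is limited). The gripper opens to 85 mm and grips with 20 to 120 N. Pads are 22 mm wide; open, the fingers measure 114 mm over their backs; the gripper's body (76 mm by 85 mm) begins 54 mm behind the grasp point. The pads swing forward as they close: fully open they stand 13 mm farther back than shut.
Start: joints at [-1.329, 0.276, 1.505, -0, 1.361, -0.121], TCP at [0.204, -0.538, 0.245] pointing down, gripper open.
Joint ranges: [-2.89, 2.89], [-0.75, 2.08], [0.22, 2.7], [-1.18, 4.32], [0.11, 2.71], [-2.7, 2.7]. Speed limits (rad/s): [2.57, 2.57, 3.14, 3.14, 3.14, 3.14].

## Interface

Orientations are given as a unit quaternion [w, x, y, z].
In Python, from rig import manip, eyes gives the robot as it stands.
- The arm moves only by the shell command python3 -m creep 'ROWS' [FORCE]. ROWS is JSON, a list of rows, each a list of 5 numbers: the opening, from 0 (shut) to 1 (fully open), then the shift along the tool's x, y, z normalised to -1 to 1, where 1 is 0.5 m, then the turn about the tool's z normalised to -1 to 1, where 1 is 360 degrees. In form: [[fingers, dx, dy, dz, spin], ...]. A call has 1 to 10 rows; each row is the pose to reach, as a shift and turn from the pose commanded when the call began, along the tool's axes at that moment, turning the shorter way round; what a row does not reach only later rows make up. A row lasts 1/10 s, in which the tool goes at most 50 mm and 8.59 degrees, less where a joint would pass 70% of its speed; a pose out of reach is approached as far as the arm can. A call with a number of a shift or a turn outside -1 to 1 is refused whole. A call with a gripper value outside its range is refused whole. The fingers move at their own pace and stop on an object; FORCE is the grip in N (left out, the last holds). Time passes only in rows, so rows that repeat a pose let the fingers close. It gives the time, the measured TCP pose, the force, the opening and the grip force at its end, in the units of the state.
- manip.get_state(): the state, without advancing time (a new reading comes with each control period).
- eyes.get_image(name): name is "scene" or "side" or "wrist"; returns a dict with "frame" (420x560x3 uint8, red, green, blue), "fx", "fy", "cx", "cy" (pixels), "R" (3x3) and "t" (3): a world point X has camera coordinates R X + t. Camera axes: x right, y down, z forward; pixel columns grow to the right and rows downward; lengths in m; the calibration is good to about 2 mm. A picture is of the moment at which its call begins. There is no depth.
- manip.sign_off(): hands the job in; it is judged then, once.
Trained networks look in the newest picture that a camera, given by its name, has taken for a name from the list of things; names that differ only in an ending like _2 or _b are one class to them, and where a whole thing is asked for, a point or a joint stands for the part that bears it (a point fixed in the world has none). Each returns a list of dicts, best first, with "confidence" (0 to 1); they miss things now and then, are a little off and sometimes report something else, mostly with a low value. They report only what shows in the picture. A call takes as long as a camera call. They do not tell look-alikes from the thing itself.
- eyes.regions_of(camera, label): "mask" (420x560 bool, what is visible of it) and "bbox" ([left, top, right, bottom] in pixels, round what is visible of it).
- eyes.place_of(camera, label): "centre" ([column, row] in pixels: a listed point, or the origin of a listed thing).
The state is a dict: "clock": time; "qpos": joint angles; "qd": joint speeds; "effort": joint torques, N m; "position": TCP position; "ee_rot": TCP orientation; "contact_force": force on the tool from outside, world axes, zero at the start; "moment": the same for the moment, N m; "width": finger opening in m; "gripper_force": force on a finger pad.
Only numpy, scipy, OpenCV 4.12 (cv2) and the standard library are available. Lean on these libraries where they do the work, as an engineer would, in place of code of your own. Each camera call takes 0.05 s, during which the arm holds its last target. There are 200 camera calls.

## Working session

There is one attempt and no reset: what is moved stays moved. The work goes in short steps, Python scripts to look and compute and a shell command to move; the robot and the scene stay as the last step left them, time stands still between calls to the robot, and variables do not carry over. Pictures are saved under pics/ and viewed, at most 10 in all, crops included, and the job is handed in when it is done.

```bash
ls; mkdir -p pics; python3 - <<'E'
from rig import manip, eyes
import cv2
s=manip.get_state()
for k,v in s.items(): print(k,v)
for c in ("scene","side"):
    im=eyes.get_image(c); cv2.imwrite(f"pics/{c}0.png",im["frame"][:,:,::-1])
    print(c,im["fx"],im["cx"],im["cy"],im["R"],im["t"])
    for n in ["case","dial_grip","shackle_bar","shackle","console","selector_grip","board","bolt"]:
        print(n,[( [round(float(q),1) for q in d["centre"]],round(d["confidence"],2)) for d in eyes.place_of(c,n)[:3]])
E
```

```text
pics
clock 0.0
qpos [-1.32898632e+00  2.76598793e-01  1.50617366e+00  3.17932706e-05
  1.36068584e+00 -1.20968315e-01]
qd [ 7.67000485e-04 -7.76114110e-05 -2.86415279e-03  1.02696228e-04
 -2.31833002e-04  3.00250887e-04]
effort [ 1.22421985e-03 -4.16770399e+01 -2.45805198e+01 -3.23861950e-04
  1.07572952e-02  3.07354824e-06]
position [ 0.20394967 -0.53706211  0.24442137]
ee_rot [-9.32057157e-04  9.83594215e-01  1.80392764e-01 -4.08119612e-05]
contact_force [ 0.34817769  0.34248342 -0.50164429]
moment [-1.97137048e-02  6.69699478e-05  1.79459617e-02]
gripper_force 0.0
width 0.08532056691360844
scene 538.9166013670288 285.11810605442304 219.40062635371078 [[-0.34349558  0.93907031 -0.01255982]
 [ 0.73901775  0.26201888 -0.62064391]
 [-0.57953736 -0.22247037 -0.78399196]] [ 0.16352414 -0.33971486  1.86230306]
case [([294.4, 251.3], 0.77)]
dial_grip [([275.5, 227.8], 0.78), ([175.4, 194.6], 0.65), ([300.0, 203.8], 0.24)]
shackle_bar [([356.8, 288.0], 0.72), ([310.6, 237.3], 0.46)]
shackle [([351.4, 304.4], 0.63), ([309.2, 254.4], 0.51), ([132.3, 239.5], 0.46)]
console [([180.4, 210.8], 0.66)]
selector_grip [([174.1, 195.0], 0.73)]
board [([387.2, 248.6], 0.75)]Traceback (most recent call last):
  File "<stdin>", line 9, in <module>
ValueError: it knows: board, brush, case, console, dial_grip, dish, jar, loupe, selector_grip, shackle, shackle_bar, tray
```

```bash
cat > h.py <<'E'
from rig import manip, eyes
import cv2, numpy as np
def look(c,tag=None):
    im=eyes.get_image(c)
    if tag: cv2.imwrite(f"pics/{tag}.png",im["frame"][:,:,::-1])
    return im
def ray(im,p):
    R=np.array(im["R"]);t=np.array(im["t"])
    return -R.T@t, R.T@np.array([(p[0]-im["cx"])/im["fx"],(p[1]-im["cy"])/im["fy"],1])
def atz(im,p,z):
    o,d=ray(im,p); return o+d*(z-o[2])/d[2]
def tri(a,p,b,q):
    o1,d1=ray(a,p);o2,d2=ray(b,q)
    s=np.linalg.lstsq(np.c_[d1,-d2],o2-o1,rcond=None)[0]
    x,y=o1+d1*s[0],o2+d2*s[1]; return (x+y)/2,np.linalg.norm(x-y)
def proj(im,X):
    c=np.array(im["R"])@np.array(X)+np.array(im["t"]); return np.array([im["fx"]*c[0]/c[2]+im["cx"],im["fy"]*c[1]/c[2]+im["cy"]])
E
python3 - <<'E'
from h import *
np.set_printoptions(precision=4,suppress=True)
Z=dict(case=0,dial_grip=.08,shackle_bar=.092,shackle=.006,console=0,selector_grip=.085,board=0)
for c in ("scene","side"):
    im=look(c,c+"1")
    for n in Z:
        for d in eyes.place_of(c,n)[:3]: print(c,n,np.round(d["centre"],1),round(d["confidence"],2),atz(im,d["centre"],Z[n]))
    for n in ("tray","brush","loupe","dish","jar"):
        for d in eyes.place_of(c,n)[:1]: print(c,n,round(d["confidence"],2),atz(im,d["centre"],0))
E
```

```text
scene case [296.9 248.5] 0.55 [0.5493 0.0624 0.    ]
scene dial_grip [276.6 225.5] 0.64 [0.5486 0.0027 0.08  ]
scene shackle_bar [312.2 236.7] 0.44 [0.5608 0.1093 0.092 ]
scene shackle [309.6 254.7] 0.58 [0.5615 0.1043 0.006 ]
scene shackle [350.8 306.1] 0.45 [0.6797 0.2571 0.006 ]
scene console [181.6 211.1] 0.55 [ 0.5357 -0.3097  0.    ]
scene selector_grip [127.7 239.9] 0.7 [ 0.7321 -0.3564  0.085 ]
scene selector_grip [176.7 195.3] 0.64 [ 0.5455 -0.3049  0.085 ]
scene board [388.5 247. ] 0.92 [0.4573 0.3056 0.    ]
scene tray 0.77 [ 0.3302 -0.1579  0.    ]
scene brush 0.6 [0.3882 0.0153 0.    ]
scene loupe 0.74 [0.3694 0.1377 0.    ]
scene dish 0.92 [0.6847 0.3997 0.    ]
scene jar 0.93 [ 0.6852 -0.3952  0.    ]
side case [250.4 247.7] 0.68 [0.5613 0.0488 0.    ]
side case [230.6 232.4] 0.62 [0.643  0.0392 0.    ]
side dial_grip [264.8 218.6] 0.78 [0.5456 0.0061 0.08  ]
side dial_grip [249.2 250.2] 0.45 [0.5008 0.1133 0.08  ]
side shackle_bar [232.3 232.4] 0.72 [0.5638 0.1031 0.092 ]
side shackle_bar [151.6 250.3] 0.57 [0.6648 0.2614 0.092 ]
side shackle [162.1 273.8] 0.75 [0.6636 0.2537 0.006 ]
side shackle [235.3 261.3] 0.71 [0.5541 0.1122 0.006 ]
side console [334.6 188.6] 0.81 [ 0.532  -0.3073  0.    ]
side console [360.1 240.6] 0.64 [ 0.3528 -0.1537  0.    ]
side selector_grip [337.3 165.5] 0.74 [ 0.5315 -0.3075  0.085 ]
side selector_grip [290.5 305.5] 0.27 [0.3297 0.1788 0.085 ]
side selector_grip [315.9 265.1] 0.21 [0.3525 0.0586 0.085 ]
side board [204.9 331.9] 0.94 [0.4668 0.2961 0.    ]
side tray 0.77 [ 0.3405 -0.149   0.    ]
side brush 0.9 [ 0.3926 -0.001  -0.    ]
side loupe 0.74 [0.3667 0.128  0.    ]
side dish 0.94 [0.6931 0.3897 0.    ]
side jar 0.81 [ 0.6927 -0.4091  0.    ]
```

View pics/scene0.png

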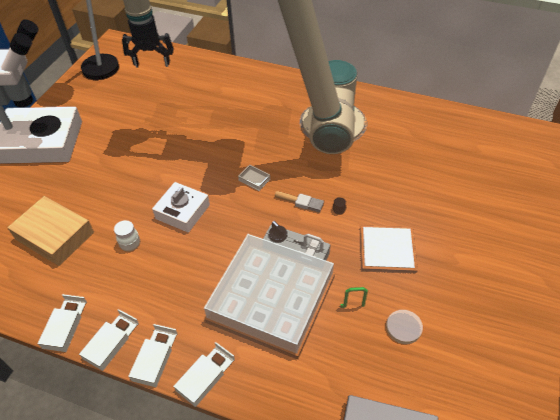

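```bash
sleep 1; ls pics
```

```text
scene0.png
scene1.png
side1.png
```

The scene view shows the console at (180,205), the dial at (278,230), the shackle at (313,243), the board at (388,249), and the green decoy at (354,296). I'll move above the console.

```bash
python3 -m creep '[[1,0.72,-0.22,-0.12,0],[1,0.72,-0.22,-0.12,0],[1,0.72,-0.22,-0.12,0],[1,0.72,-0.22,-0.12,0],[1,0.72,-0.22,-0.12,0],[1,0.72,-0.22,-0.12,0],[1,0.72,-0.22,-0.12,0],[1,0.72,-0.22,-0.12,0],[1,0.72,-0.22,-0.12,0],[1,0.72,-0.22,-0.12,0]]' 60; python3 - <<'E'
from h import *
np.set_printoptions(precision=4,suppress=True)
im=look("wrist","w1"); print(im["fx"],im["R"],im["t"],-np.array(im["R"]).T@np.array(im["t"]))
for n,z in (("console",0),("selector_grip",.085)):
    for d in eyes.place_of("wrist",n)[:2]: print(n,np.round(d["centre"],1),round(d["confidence"],2),atz(im,d["centre"],z))
E
```

```text
clock: 2.7
position: [0.5017, -0.3067, 0.3052]
ee_rot: [0.0, 0.983, 0.181, -0.0]
contact_force: [0.1, -1.0, 0.2]
width: 0.0856
gripper_force: 0.0
302.4339016894414 [[ 0.3567 -0.9342 -0.0001]
 [-0.8828 -0.3371  0.327 ]
 [-0.3055 -0.1166 -0.945 ]] [-0.4665  0.2772  0.5546] [ 0.5806 -0.2777  0.4334]
console [288.8 140.3] 0.64 [ 0.5342 -0.311   0.    ]
selector_grip [290.1 147.2] 0.58 [ 0.5366 -0.3087  0.085 ]
```

View pics/w1.png

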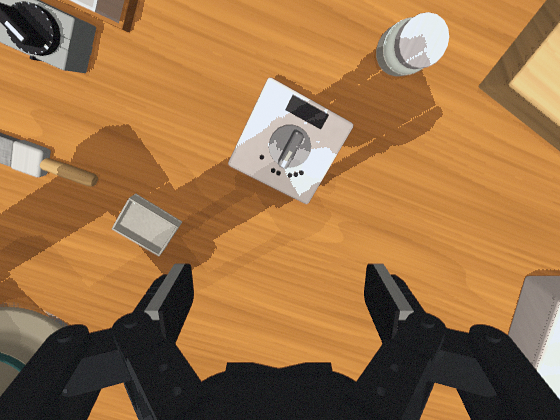

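The wrist view shows the console at (290,140). Its pointer bar runs from about (297,132) to (284,166), towards the two studs at (276,171). The three studs are at about (297,173). I'll measure the yaw and enlarge the crop.

```bash
python3 - <<'E'
from h import *
np.set_printoptions(precision=4,suppress=True)
im=look("wrist"); f=im["frame"][:,:,::-1]
cv2.imwrite("pics/w1c.png",cv2.resize(f[65:215,215:365],(600,600),interpolation=cv2.INTER_CUBIC))
for d in eyes.regions_of("wrist","console")[:1]:
    c=cv2.findContours(d["mask"].astype(np.uint8),0,2)[0]; c=max(c,key=cv2.contourArea); b=cv2.boxPoints(cv2.minAreaRect(c)); print(b)
s=eyes.get_image("scene"),eyes.get_image("side")
P=[]
for n in ("selector_grip","dial_grip","shackle_bar","console","board"):
  e=[ [(d["centre"],d["confidence"]) for d in eyes.place_of(c,n)] for c in ("scene","side","wrist")]
  for a in e[0]:
    for b in e[1]:
      X,g=tri(s[0],a[0],s[1],b[0])
      if g<.012: print(n,X,round(g,4),a[1],b[1])
  for a in e[2]: print(n,"wrist",a)
E
```

```text
[[223.7283 161.2659]
 [268.252   74.5619]
 [355.063  119.1405]
 [310.5393 205.8445]]
selector_grip [ 0.5322 -0.3214  0.0725] 0.0088 0.61 0.59
selector_grip wrist ([288.4, 151.0], 0.71)
dial_grip [ 0.5497 -0.0017  0.0761] 0.0107 0.57 0.71
dial_grip wrist ([14.6, 22.5], 0.77)
shackle_bar [0.6661 0.2621 0.0909] 0.002 0.67 0.73
shackle_bar [0.5619 0.1119 0.0957] 0.0087 0.52 0.54
console [ 0.5366 -0.3037  0.0006] 0.0049 0.71 0.59
console wrist ([288.9, 141.2], 0.58)
board [ 0.4658  0.2999 -0.0089] 0.0085 0.85 0.58
```

View pics/w1c.png

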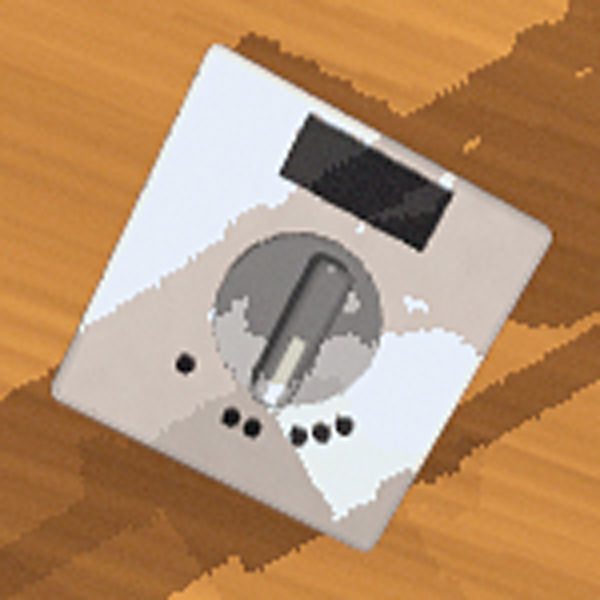

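The enlarged crop shows the bar from (330,262) to (270,392), with its pointer near the two-stud stop. The three studs lie around (321,432).

```bash
python3 - <<'E'
from h import *
np.set_printoptions(precision=4,suppress=True)
im=look("wrist"); g=lambda p,z: atz(im,np.array(p)/4+[215,65],z)[:2]
C=np.array([g(p,.05) for p in [(215,42),(552,232),(372,550),(53,392)]]); print(C,C.mean(0))
for i in range(4):
    e=C[(i+1)%4]-C[i]; print(np.linalg.norm(e),np.arctan2(e[1],e[0]))
a,b=g((330,262),.093),g((271,392),.093); print("bar",(a+b)/2,np.linalg.norm(a-b),np.arctan2(*(a-b)[::-1]))
d=np.array([g(p,.06) for p in [(232,417),(253,428)]]).mean(0);t=g((321,432),.06);o=g((185,363),.06)
for q in(o,d,t): v=C.mean(0)-q; print("stud",np.arctan2(v[1],v[0]),np.linalg.norm(v))
c=g((297,318),.0575); print("disc",c)
E
```

```text
[[ 0.601  -0.2581]
 [ 0.5873 -0.3735]
 [ 0.4723 -0.3615]
 [ 0.4854 -0.2453]] [ 0.5365 -0.3096]
0.1162069384972298 -1.689698555662743
0.11557321821397966 3.03793681108857
0.11694354159889651 1.4586625060856648
0.11635584340100118 -0.11006644908178924
bar [ 0.5378 -0.3081] 0.039540369149490565 -0.054975941644576296
stud -0.832798685467935 0.03780627471273002
stud -0.12713151303776649 0.03699407141719538
stud 0.566209866425109 0.03643873647309822
disc [ 0.5359 -0.3092]
```

```bash
python3 -m creep '[[0.6,0.064,0.030,0.2,0.072],[0.6,0.064,0.030,0.3,0.072],[0.6,0.064,0.030,0.34,0.072],[0.6,0.064,0.030,0.34,0.072],[0.6,0.064,0.030,0.34,0.072],[0.6,0.064,0.030,0.34,0.072],[0.6,0.064,0.030,0.40,0.072],[0.6,0.064,0.030,0.446,0.072],[0.6,0.064,0.030,0.446,0.072],[0.6,0.064,0.030,0.446,0.072]]' 60; python3 - <<'E'
from h import *
im=look("wrist","w2");print(manip.get_state()["qpos"])
E
```

```text
clock: 4.85
position: [0.5379, -0.3106, 0.0845]
ee_rot: [0.001, 0.999, -0.045, 0.001]
contact_force: [0.1, -0.4, -0.0]
width: 0.0513
gripper_force: 0.0
[-6.35532642e-01  4.65256101e-01  1.63294101e+00 -1.05026536e-04
  1.03870317e+00  1.02488945e+00]
```

View pics/w2.png

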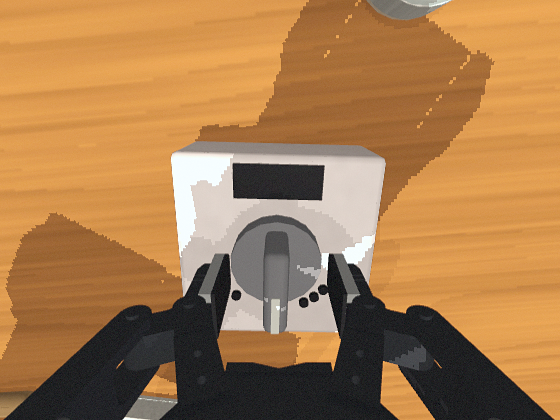

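The view shows the knob bar centred between the pads, with the bar at column 275 and the pads at 215 and 340, and well aligned. I'll close on it.

```bash
python3 -m creep '[[0,0,0,0,0],[0,0,0,0,0],[0,0,0,0,0],[0,0,0,0,0],[0,0,0,0,0],[0,0,0,0,0]]' 40; python3 -m creep '[[0,0,0,0,-0.02],[0,0,0,0,-0.04],[0,0,0,0,-0.06],[0,0,0,0,-0.08],[0,0,0,0,-0.1],[0,0,0,0,-0.112],[0,0,0,0,-0.112],[0,0,0,0,-0.112]]'; python3 -c "
from h import *
s=manip.get_state();print(s['contact_force'],s['moment'],s['ee_rot'])"
```

```text
clock: 5.5
position: [0.5374, -0.3091, 0.0837]
ee_rot: [-0.0, 0.999, -0.045, 0.001]
contact_force: [-0.4, 2.5, 5.5]
width: 0.0112
gripper_force: 41.4
clock: 6.3
position: [0.5369, -0.3071, 0.0837]
ee_rot: [-0.002, 0.953, 0.302, 0.001]
contact_force: [-1.1, 7.4, 9.2]
width: 0.0109
gripper_force: 41.8
[-1.08668895  7.357796    9.20903685] [ 1.14787006  0.05391428 -0.12051365] [-1.91014706e-03  9.53349622e-01  3.01861140e-01  8.37240589e-04]
```

```bash
python3 -m creep '[[0.7,0,0,0,0],[0.7,0,0,0,0],[0.7,0,0,0,0],[0.7,0,0,0,0],[0.7,0,0,-0.1,0],[0.7,0,0,-0.2,0],[0.7,0,0,-0.25,0],[0.7,0,0,-0.25,0]]'; python3 - <<'E'
from h import *
im=look("wrist"); f=im["frame"][:,:,::-1]
p=proj(im,[.537,-.309,.06]).astype(int);print(p)
y,x=max(p[1]-75,0),max(p[0]-75,0); print(x,y)
cv2.imwrite("pics/w3c.png",cv2.resize(f[y:y+150,x:x+150],(600,600)))
E
```

```text
clock: 7.1
position: [0.539, -0.3115, 0.2124]
ee_rot: [0.004, 0.953, 0.302, 0.003]
contact_force: [0.5, 0.0, -0.4]
width: 0.0595
gripper_force: 0.0
[272 191]
197 116
```

View pics/w3c.png

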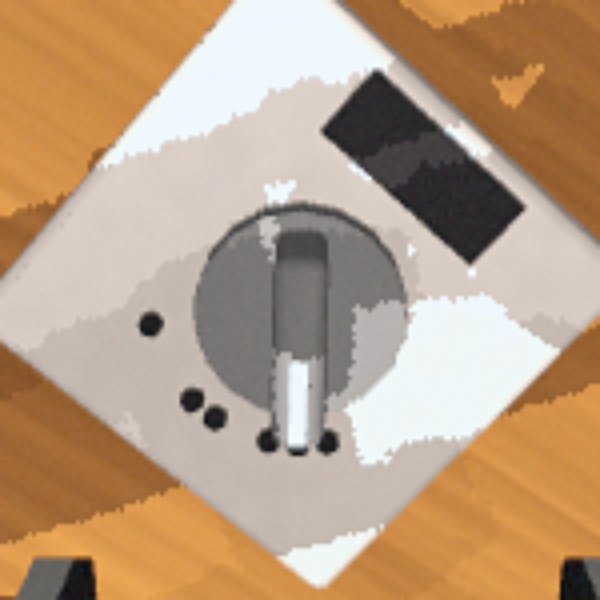

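The knob now points at the three-stud group, at (297,440) in the crop, so the first step is done. Next I'll go above the lock rail.

```bash
python3 -m creep '[[0.7,0,0,-0.1,0],[0.7,0.437,-0.585,-0.18,0.12],[0.7,0.437,-0.585,-0.18,0.12],[0.7,0.437,-0.585,-0.18,0.12],[0.7,0.437,-0.585,-0.18,0.12],[0.7,0.437,-0.585,-0.18,0.12],[0.7,0.437,-0.585,-0.18,0.12],[0.7,0.437,-0.585,-0.18,0.12],[0.7,0.437,-0.585,-0.18,0.12],[0.7,0.437,-0.585,-0.18,0.12]]'; python3 - <<'E'
from h import *
np.set_printoptions(precision=4,suppress=True)
im=look("wrist","w4"); f=im["frame"][:,:,::-1]
for n,z in (("dial_grip",.08),("shackle_bar",.092),("case",0)):
    for d in eyes.place_of("wrist",n)[:2]: print(n,np.round(d["centre"],1),round(d["confidence"],2),atz(im,d["centre"],z))
p=proj(im,[.555,.055,.06]).astype(int)
y,x=max(p[1]-75,0),max(p[0]-100,0); print(x,y)
cv2.imwrite("pics/w4c.png",cv2.resize(f[y:y+150,x:x+200],(800,600),interpolation=cv2.INTER_CUBIC))
E
```

```text
clock: 8.15
position: [0.5461, 0.0589, 0.2957]
ee_rot: [-0.001, 0.998, -0.067, -0.001]
contact_force: [0.5, 0.7, -1.1]
width: 0.0599
gripper_force: 0.0
dial_grip [324.7 164.1] 0.87 [0.552  0.0037 0.08  ]
shackle_bar [69.5 85. ] 0.83 [0.6715 0.2569 0.092 ]
shackle_bar [231.5 176.2] 0.57 [0.555  0.1103 0.092 ]
case [278.7 157.4] 0.85 [0.5521 0.0571 0.    ]
case [429.7 272.1] 0.32 [ 0.3355 -0.1588  0.    ]
180 88
```

View pics/w4c.png

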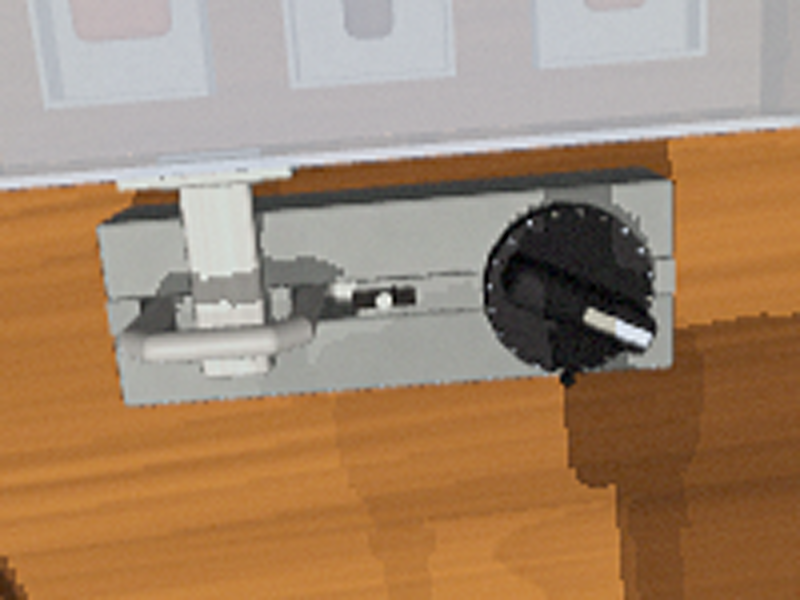

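The crop shows the shackle bar at (215,340), the strap at (220,260), and the dial at (570,287). The dial's pointer end is at (635,333), the index rib is at (568,378), and the bolt pin at (383,300) is locked.

```bash
python3 - <<'E'
from h import *
np.set_printoptions(precision=4,suppress=True)
im=look("wrist"); g=lambda p,z: atz(im,np.array(p)/4+[180,88],z)[:2]
an=lambda v: np.arctan2(v[1],v[0])
fl,fr,bl,br=[g(p,.045) for p in [(127,405),(672,368),(100,225),(672,180)]]
m=(fl+fr+bl+br)/4; print("rail",m,np.linalg.norm(fl-fr),np.linalg.norm(bl-br),np.linalg.norm(fl-bl)); yf,yb=an(fl-fr)-np.pi/2,an(bl-br)-np.pi/2;print("yaw",yf,yb)
rib=g((568,374),.045); disc=g((570,287),.0565); 
pa,pb=g((637,330),.088),g((512,262),.088); print("rib",rib,"disc",disc,"bar",(pa+pb)/2,np.linalg.norm(pa-pb),an(pb-pa))
print("rib dir",an(disc-rib))
sl,sr=g((125,345),.092),g((308,332),.092); print("shackle",(sl+sr)/2,np.linalg.norm(sl-sr),an(sl-sr)-np.pi/2)
for y in (yf,yb,(yf+yb)/2):
    R=np.array([[np.cos(y),-np.sin(y)],[np.sin(y),np.cos(y)]]); print("dial pred",m+R@[0,-.055],"sh pred",m+R@[0,.05])
s=manip.get_state();print(s["position"],s["ee_rot"],s["qpos"])
E
```

```text
rail [0.5548 0.0526] 0.17738480895480263 0.17715518281551468 0.05836091251155669
yaw -0.07058019550236638 -0.06331875614054283
rib [ 0.5219 -0.0004] disc [ 0.5525 -0.0023] bar [0.5563 0.0003] 0.040892282186342506 0.9387730838668968
rib dir -0.06195494249523427
shackle [0.5594 0.1015] 0.051659412166775054 -0.06851463203462682
dial pred [ 0.551  -0.0023] sh pred [0.5584 0.1025]
dial pred [ 0.5514 -0.0023] sh pred [0.558  0.1025]
dial pred [ 0.5512 -0.0023] sh pred [0.5582 0.1025]
[0.5466 0.0541 0.2963] [ 0.0004  0.9975 -0.0706 -0.0009] [-0.0276  0.2135  1.4653 -0.0007  1.4647  1.6846]
```

```bash
python3 -m creep '[[0.35,0.026,0.109,0.05,-0.172],[0.35,0.026,0.109,0.1,-0.172],[0.35,0.026,0.109,0.15,-0.172],[0.35,0.026,0.109,0.2,-0.172],[0.35,0.026,0.109,0.25,-0.172],[0.35,0.026,0.109,0.3,-0.172],[0.35,0.026,0.109,0.33,-0.172],[0.35,0.026,0.109,0.33,-0.172],[0.35,0.026,0.109,0.33,-0.172],[0.35,0.026,0.109,0.33,-0.172]]'; python3 - <<'E'
from h import *
np.set_printoptions(precision=4,suppress=True)
im=look("wrist"); f=im["frame"][:,:,::-1].copy()
s=manip.get_state();print(s["position"],s["ee_rot"])
for d in eyes.place_of("wrist","dial_grip")[:2]: print(np.round(d["centre"],1),round(d["confidence"],2),atz(im,d["centre"],.08))
p=proj(im,[.552,-.002,.088]).astype(int); y,x=max(p[1]-90,0),max(p[0]-120,0); print(x,y)
cv2.imwrite("pics/w5c.png",cv2.resize(f[y:y+180,x:x+240],(800,600),interpolation=cv2.INTER_CUBIC))
E
```

```text
clock: 9.4
position: [0.5523, -0.0015, 0.1323]
ee_rot: [0.0, 0.892, 0.452, 0.0]
contact_force: [0.4, -0.3, 0.4]
width: 0.0298
gripper_force: 0.0
[ 0.5524 -0.0013  0.1325] [0.0003 0.8918 0.4524 0.0002]
[272.8 222.4] 0.79 [0.5549 0.0068 0.08  ]
157 150
```

View pics/w5c.png

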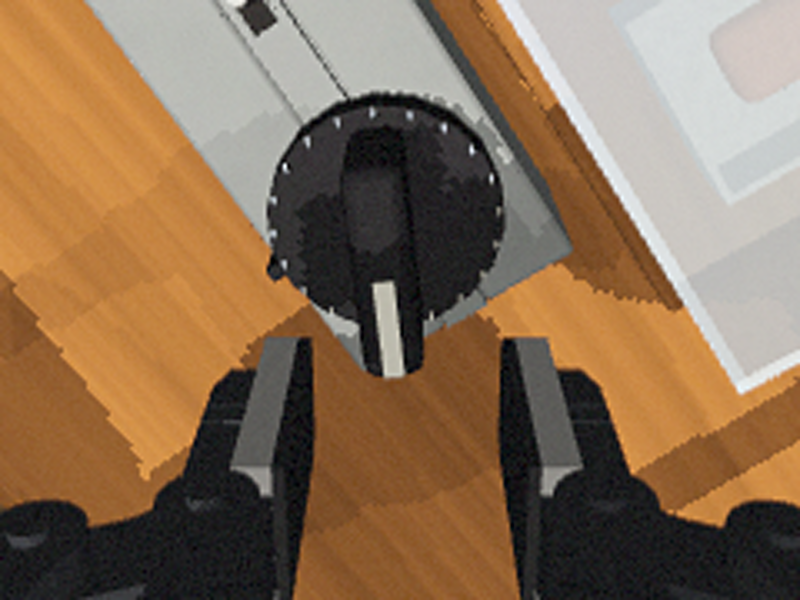

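The view shows the dial bar from (375,150) to (390,365) between the open pads at 290 and 520. The gap to the showcase is ample.

```bash
python3 - <<'E'
from h import *
im=look("wrist"); g=lambda p,z: atz(im,np.array(p)*.3+[157,150],z)[:2]
a,b=g((374,150),.088),g((391,370),.088); print((a+b)/2,np.linalg.norm(a-b),np.arctan2(*(a-b)[::-1]),"tool",2*np.arctan2(.4524,.8918))
print(g((385,210),.057))
E
```

```text
[0.55380922 0.00632699] 0.044847702424009296 1.0032266895001194 tool 0.9389229939652959
[0.55314036 0.00568741]
```

```bash
python3 -m creep '[[0.35,0.013,-0.007,0,-0.010],[0.35,0.013,-0.007,0.05,-0.010],[0.35,0.013,-0.007,0.09,-0.010],[0.35,0.013,-0.007,0.105,-0.010],[0.35,0.013,-0.007,0.105,-0.010]]' ; python3 -m creep '[[0,0,0,0,0],[0,0,0,0,0],[0,0,0,0,0],[0,0,0,0,0],[0,0,0,0,0]]' 40; python3 -c "
from h import *
s=manip.get_state();print(s['contact_force'],s['moment'],s['position'],s['ee_rot'],2*np.arctan2(s['ee_rot'][2],s['ee_rot'][1]))"
```

```text
clock: 10.05
position: [0.5525, 0.0068, 0.079]
ee_rot: [-0.001, 0.877, 0.481, -0.001]
contact_force: [-0.5, 0.4, -0.3]
width: 0.0298
gripper_force: 0.0
clock: 10.55
position: [0.5532, 0.0072, 0.0808]
ee_rot: [-0.0, 0.877, 0.481, 0.0]
contact_force: [-2.7, 2.4, 5.7]
width: 0.0114
gripper_force: 42.5
[-2.69415807  2.4302919   5.72902097] [0.45642968 0.45196143 0.05222585] [0.55321983 0.00720351 0.08076098] [-2.46284088e-05  8.76739353e-01  4.80965570e-01  4.76028722e-04] 1.0035115238705663
```

```bash
cat > m.py <<'E'
from h import *
np.set_printoptions(precision=3,suppress=True)
s=manip.get_state(); print("F",s['contact_force'],"M",s['moment'],"pos",s['position'],"yaw",round(2*np.arctan2(s['ee_rot'][2],s['ee_rot'][1]),4),s["width"])
E
for i in 1; do python3 -m creep '[[0,0,0,0,0.02],[0,0,0,0,0.04],[0,0,0,0,0.06],[0,0,0,0,0.08],[0,0,0,0,0.1],[0,0,0,0,0.1]]' >/dev/null; python3 m.py; python3 -m creep '[[0,0,0,0,0.01],[0,0,0,0,0.02],[0,0,0,0,0.02]]' >/dev/null; python3 m.py; python3 -m creep '[[0,0,0,0,0.01],[0,0,0,0,0.02],[0,0,0,0,0.02]]' >/dev/null; python3 m.py; done
```

```text
F [-0.441 -1.047  6.739] M [-0.283  0.22   0.061] pos [0.554 0.006 0.081] yaw 0.3761 0.01113451567948953
F [-0.94  -1.455  5.628] M [-0.412  0.209 -0.073] pos [0.554 0.006 0.081] yaw 0.2522 0.010567144347842793
F [-0.861 -3.891  5.326] M [-0.601  0.171 -0.084] pos [0.554 0.005 0.081] yaw 0.1264 0.01125455423217297
```

```bash
python3 -m creep '[[0,0,0,0,0.01],[0,0,0,0,0.01]]' >/dev/null; python3 m.py; python3 -m creep '[[0,0,0,0,0.008],[0,0,0,0,0.008]]' >/dev/null; python3 m.py; python3 -m creep '[[0,0,0,0,0.006],[0,0,0,0,0.006]]' >/dev/null; python3 m.py; python3 -m creep '[[0,0,0,0,0.004],[0,0,0,0,0.004]]' >/dev/null; python3 m.py
```

```text
F [ 0.074 -4.071  5.953] M [-0.616  0.121 -0.144] pos [0.554 0.005 0.081] yaw 0.0635 0.011006495133123921
F [-0.31  -4.198  5.684] M [-0.698  0.174 -0.011] pos [0.554 0.005 0.081] yaw 0.014 0.011132259162541285
F [-0.974 -3.823  5.562] M [-0.719  0.219 -0.011] pos [0.554 0.005 0.081] yaw -0.0233 0.011221597597079523
F [-0.716 -3.903  5.726] M [-0.774  0.201 -0.011] pos [0.554 0.005 0.081] yaw -0.0483 0.010968918780471503
```

```bash
python3 - <<'E'
from h import *
im=look("wrist"); f=im["frame"][:,:,::-1].copy()
p=proj(im,[.554,.05,.046]).astype(int);print(p)
p=np.clip(p,[80,60],[480,360]); print(p-[80,60])
cv2.imwrite("pics/w6c.png",cv2.resize(f[p[1]-60:p[1]+60,p[0]-80:p[0]+80],(800,600),interpolation=cv2.INTER_CUBIC))
E
```

```text
[201 251]
[121 191]
```

View pics/w6c.png

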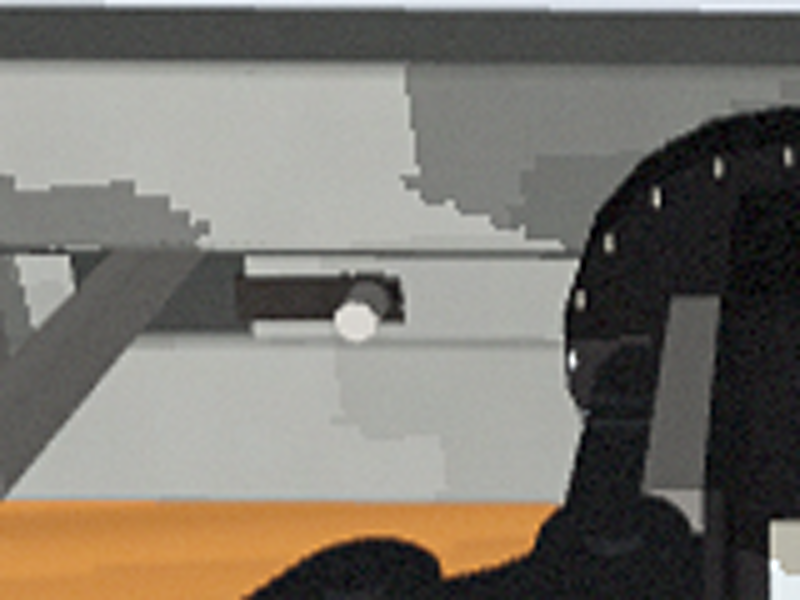

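The pin now stands at the dial end of its slot: its base is at about (385,290) and the slot spans 240 to 405. The bolt has dropped, so I'll release and go over the shackle.

```bash
python3 -m creep '[[0.35,0,0,0,0],[0.35,0,0,0,0],[0.35,0,0,0,0],[0.35,0,0,-0.06,0],[0.35,0,0,-0.14,0],[0.35,0,0,-0.2,0],[0.35,0,0,-0.2,0]]'; python3 -m creep '[[0.35,0.002,-0.1,0,-0.25],[0.35,0.002,-0.2,0,-0.25],[0.35,0.002,-0.21,0,-0.25],[0.35,0.002,-0.21,0,-0.25],[0.35,0.002,-0.21,0,-0.25],[0.35,0.002,-0.21,0,-0.25],[0.35,0.002,-0.21,0,-0.25],[0.35,0.002,-0.21,0,-0.25],[0.35,0.002,-0.21,0,-0.25],[0.35,0.002,-0.21,0,-0.25]]'; python3 -m creep '[[0.35,0,0,0,-0.03],[0.35,0,0,0,-0.03],[0.35,0,0,0,-0.03],[0.35,0,0,0,-0.03]]'; python3 m.py; python3 - <<'E'
from h import *
im=look("wrist"); f=im["frame"][:,:,::-1].copy()
for d in eyes.place_of("wrist","shackle_bar")[:2]: print(np.round(d["centre"],1),round(d["confidence"],2),atz(im,d["centre"],.092))
p=proj(im,[.56,.11,.092]).astype(int);p=np.clip(p,[120,90],[440,330]); print(p-[120,90])
cv2.imwrite("pics/w7c.png",cv2.resize(f[p[1]-90:p[1]+90,p[0]-120:p[0]+120],(800,600),interpolation=cv2.INTER_CUBIC))
E
```

```text
clock: 13.3
position: [0.5562, 0.0067, 0.1842]
ee_rot: [0.0, 1.0, -0.025, 0.005]
contact_force: [0.3, -0.1, -0.3]
width: 0.03
gripper_force: 0.0
clock: 14.3
position: [0.5589, 0.1118, 0.1785]
ee_rot: [-0.001, 0.747, 0.665, -0.001]
contact_force: [1.3, 0.4, -0.1]
width: 0.0298
gripper_force: 0.0
clock: 14.7
position: [0.5592, 0.1117, 0.1789]
ee_rot: [-0.0, 0.684, 0.73, -0.001]
contact_force: [0.9, -0.1, -0.2]
width: 0.0301
gripper_force: 0.0
F [ 0.897 -0.063 -0.18 ] M [-0.025  0.029  0.009] pos [0.559 0.112 0.179] yaw 1.6361 0.03010246668288651
[471.7   6. ] 0.84 [0.66861766 0.2564449  0.092     ]
[274.7 220.2] 0.75 [0.55660048 0.10691829 0.092     ]
[159 126]
```

View pics/w7c.png

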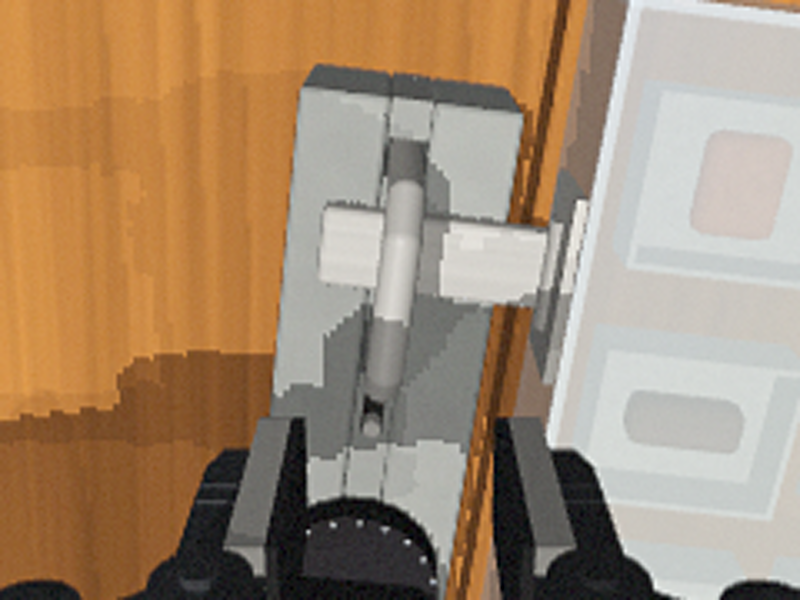

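The crop shows the crossbar from (406,180) to (383,395). The pin at (372,425) is towards the dial, so the bolt is free.

```bash
python3 - <<'E'
from h import *
np.set_printoptions(precision=4,suppress=True)
im=look("wrist"); g=lambda p,z: atz(im,np.array(p)*.3+[159,126],z)[:2]
a,b=g((406,180),.092),g((383,398),.092); m=(a+b)/2; an=np.arctan2(*(a-b)[::-1]); print(m,np.linalg.norm(a-b),an)
s=manip.get_state(); y=2*np.arctan2(s['ee_rot'][2],s['ee_rot'][1]); d=m-s["position"][:2]
print(y, s["position"],"dx",d@[np.cos(y),np.sin(y)]/.5,"dy",d@[np.sin(y),-np.cos(y)]/.5,"spin",-(an-y)/2/np.pi)
E
```

```text
[0.5585 0.112 ] 0.053607690184430616 1.536826912466074
1.636277010449138 [0.5594 0.1117 0.1795] dx 0.0008593285554028841 dy -0.0019178114080429078 spin 0.015827974684977954
```

```bash
python3 -m creep '[[0.35,0.001,-0.002,0,0.015],[0.35,0.001,-0.002,0.06,0.015],[0.35,0.001,-0.002,0.12,0.015],[0.35,0.001,-0.002,0.17,0.015],[0.35,0.001,-0.002,0.185,0.015],[0.35,0.001,-0.002,0.185,0.015]]'; python3 -m creep '[[0,0,0,0,0],[0,0,0,0,0],[0,0,0,0,0],[0,0,0,0,0],[0,0,0,0,0],[0,0,0,0,0]]' 60; python3 m.py
```

```text
clock: 15.45
position: [0.5579, 0.112, 0.0863]
ee_rot: [-0.001, 0.717, 0.697, -0.001]
contact_force: [0.4, -0.6, -0.4]
width: 0.0298
gripper_force: 0.0
clock: 16.05
position: [0.5596, 0.1121, 0.0885]
ee_rot: [0.001, 0.717, 0.697, 0.001]
contact_force: [0.9, 0.2, 6.7]
width: 0.0066
gripper_force: 58.9
F [0.875 0.201 6.713] M [-0.057  0.001 -0.015] pos [0.56  0.112 0.089] yaw 1.5423 0.006561783464815
```

```bash
python3 -m creep '[[0,0,0,-0.01,0],[0,0,0,-0.02,0],[0,0,0,-0.03,0],[0,0,0,-0.03,0]]' ; python3 m.py; python3 - <<'E'
from h import *
s=[eyes.get_image(c) for c in("scene","side")]
for i,c in enumerate(("scene","side")):
  for d in eyes.place_of(c,"shackle_bar"): print(c,d["centre"],d["confidence"],proj(s[i],[.56,.112,.107]),proj(s[i],[.56,.112,.092]))
E
```

```text
clock: 16.45
position: [0.5586, 0.1121, 0.1028]
ee_rot: [0.0, 0.717, 0.697, 0.0]
contact_force: [-0.7, 0.0, -2.0]
width: 0.0066
gripper_force: 58.7
F [-0.744  0.037 -1.961] M [-0.008 -0.025 -0.014] pos [0.559 0.112 0.103] yaw 1.5423 0.00664214297499272
scene [357.1, 286.6] 0.62 [313.40303674 233.38205291] [313.24263276 236.75031029]
scene [313.6, 235.0] 0.47 [313.40303674 233.38205291] [313.24263276 236.75031029]
side [231.6, 228.4] 0.65 [230.27920272 230.3746439 ] [230.81414062 235.06249085]
side [152.9, 250.7] 0.57 [230.27920272 230.3746439 ] [230.81414062 235.06249085]
```

```bash
python3 -m creep '[[0,0,0,-0.03,0],[0,0,0,-0.06,0],[0,0,0,-0.09,0],[0,0,0,-0.12,0],[0,0,0,-0.15,0],[0,0,0,-0.18,0],[0,0,0,-0.2,0],[0,0,0,-0.2,0]]' ; python3 m.py; python3 - <<'E'
from h import *
np.set_printoptions(precision=4,suppress=True)
s=manip.get_state(); y=2*np.arctan2(s['ee_rot'][2],s['ee_rot'][1])
M=[]
for c in("scene","side"):
  im=eyes.get_image(c)
  r=eyes.regions_of(c,"board")[0]; k=max(cv2.findContours(r["mask"].astype(np.uint8),0,2)[0],key=cv2.contourArea)
  m=atz(im,cv2.minAreaRect(k)[0],.012); M.append(m); print(c,m,r["confidence"],r["bbox"])
  for d in eyes.place_of(c,"shackle_bar"): print(c,d["centre"],d["confidence"],proj(im,s["position"]+[0,0,.004]))
d=np.mean(M,0)[:2]-s["position"][:2]; print("dx",d@[np.cos(y),np.sin(y)]/.5,"dy",d@[np.sin(y),-np.cos(y)]/.5)
E
```

```text
clock: 17.45
position: [0.5592, 0.1121, 0.2035]
ee_rot: [0.001, 0.717, 0.697, 0.001]
contact_force: [0.7, 0.0, -3.0]
width: 0.0066
gripper_force: 58.7
F [ 0.729  0.042 -2.965] M [-0.024  0.04   0.032] pos [0.559 0.112 0.204] yaw 1.5423 0.006623963176752406
scene [0.4708 0.3085 0.012 ] 0.91 [362.9, 223.7, 417.4, 272.6]
scene [357.6, 285.3] 0.63 [314.6922 209.0935]
scene [313.5, 209.6] 0.52 [314.6922 209.0935]
side [0.4651 0.3032 0.012 ] 0.6 [153.2, 293.7, 251.8, 378.8]
side [227.6, 196.4] 0.68 [226.5874 196.3803]
side [151.2, 250.3] 0.68 [226.5874 196.3803]
dx 0.38211467819803996 dy -0.193542726860743
```

```bash
python3 -m creep '[[0,0.03,-0.015,0,0],[0,0.08,-0.04,0,0],[0,0.14,-0.07,0,0],[0,0.2,-0.1,0,0],[0,0.26,-0.13,0,0],[0,0.31,-0.155,0.005,0],[0,0.35,-0.175,0.01,0],[0,0.375,-0.187,0.012,0],[0,0.378,-0.19,0.012,0],[0,0.378,-0.19,0.012,0]]'; python3 -m creep '[[0,0,0,0,0],[0,0,0,0,0],[0,0,0,0,0],[0,0,0,0,0],[0,0,0,0,0]]'; python3 m.py; python3 - <<'E'
from h import *
im=look("side","s9"); f=im["frame"][:,:,::-1]; cv2.imwrite("pics/s9c.png",cv2.resize(f[120:390,100:460],(800,600)))
E
```

```text
clock: 18.75
position: [0.4687, 0.3037, 0.1962]
ee_rot: [0.0, 0.717, 0.697, -0.0]
contact_force: [0.2, 0.3, -1.7]
width: 0.0067
gripper_force: 58.7
clock: 19.25
position: [0.4692, 0.3034, 0.1963]
ee_rot: [0.0, 0.717, 0.697, -0.0]
contact_force: [-0.6, 0.1, -2.2]
width: 0.0066
gripper_force: 58.7
F [-0.59   0.15  -2.248] M [-0.017  0.022  0.012] pos [0.469 0.303 0.196] yaw 1.5418 0.006605128484807858
```

View pics/s9c.png

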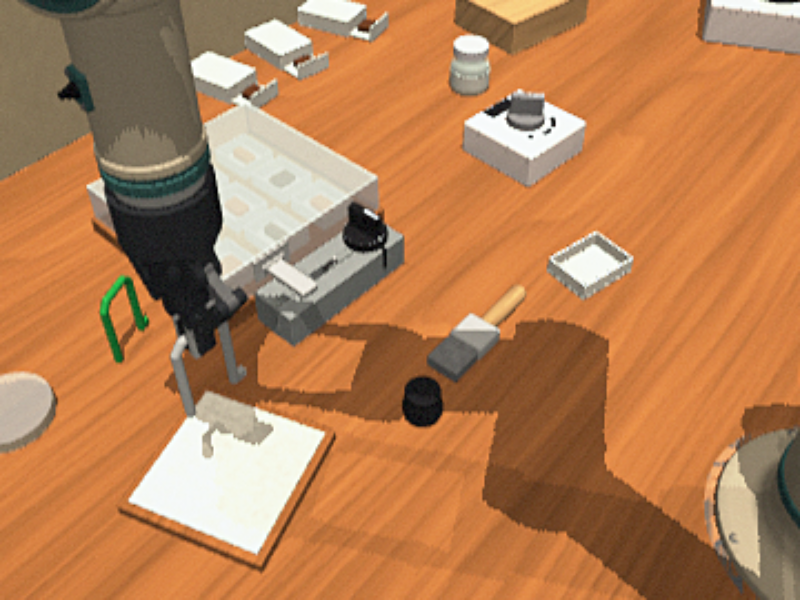

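The side view shows the shackle held upright at crop (205,370), above the board at (230,480). The dial is on its index and the bystanders haven't moved. I'll hand in.

```bash
python3 -c "
from rig import manip
print(manip.sign_off())"
```

```text
the job is handed in; nothing more can be done
None
```

I handed the job in with the selector knob at its three-stud stop, the dial on its index with the bolt dropped, and the shackle held upright and still, its feet about 10 cm above the middle of the board.

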